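# Fill the specimen tray round the jar and the lamp

## Robot

A 6-joint arm with a two-finger parallel gripper is mounted at the origin on a cart in front of the work surface, level with it; the furniture and walls round the work are solid. World frame = base frame: x ahead of the robot, y to its left, z up, the work surface at z = 0. Lengths are in m, angles in rad, forces in N, time in s.
With the tool pointing down it reaches from about 0.325 to 0.9 m from the base axis. Payload 3.5 kg.
Tool frame: the origin (TCP) lies at the very end of the fingers, on their centre line; the grasp point (between the pads) lies 19 mm behind it; z points along the fingers, y is the line along which they close (so a half turn about z gives the same grasp; the last joint's range is limited). The gripper opens to 85 mm and grips with 20 to 120 N. Pads are 22 mm wide; open, the fingers measure 114 mm over their backs; the gripper's body (76 mm by 85 mm) begins 54 mm behind the grasp point. The pads swing forward as they close: fully open they stand 13 mm farther back than shut.
Start: joints at [-1.402, 0.276, -0.026, 1.268, 0, 1.467], TCP at [0.168, -0.602, 0.194] pointing down, gripper open.
Joint ranges: [-3.12, 3.12], [-0.85, 1.88], [-1.08, 1.24], [-1.95, 2.15], [-1.57, 1.53], [-3.14, 3.14]. Speed limits (rad/s): [2.57, 2.57, 3.14, 3.14, 3.14, 3.14].

## Interface

Orientations are given as a unit quaternion [w, x, y, z].
In Python, from workcell import state, grab_frame, calibration, sign_off gives the robot as it stands.
- The arm moves only by the tool drive_tool, never from a script. Its argument "series" is a list of rows, each an object with "slide": the shift along the tool's x, y, z in cm, a list of three; "rot": the turn, a rotation vector about the tool's x, y, z in rad, a list of three; "jaw": the finger opening in cm, from 0 to 8.54. A call has 1 to 8 rows; each row shifts and turns the commanded pose from where the row before left it, along the tool's axes as they then stand; what a row does not reach is not made up. A row lasts 1/8 s, in which the tool goes at most 62.5 mm and 10.7 degrees, less where a joint would pass 70% of its speed; a pose out of reach is approached as far as the arm can. A call with a gripper value outside its range is refused whole. The fingers move at their own pace and stop on an object; "newtons" is the grip in N (left out, the last holds). Time passes only in rows, so rows that do not move let the fingers close. It gives the time, the measured TCP pose, the force, the opening and the grip force at its end, in the units of the state.
- state(): the state, without advancing time (a new reading comes with each control period).
- grab_frame(name): name is "side" or "top"; returns (picture, depth): 400x640x3 uint8, red, green, blue; 400x640 float32, m along the optical axis (not along the pixel's ray), 0 where there is no reading.
- calibration(name): a dict with "vertical_fov" (degrees; the focal length in pixels is half the picture's height over the tangent of half this angle, whatever the lens; pixels are square), "cx", "cy" (the principal point, pixels), "camera_from_world" (4x4, takes a point from world to camera coordinates). Camera axes: x right, y up, looking along -z (the intrinsics and any distortion apply to the point x, -y, -z); pixel columns grow to the right and rows downward; lengths in m; the calibration is good to about 2 mm. A picture is of the moment at which its call begins. calibration takes no time and is no camera call.
- sign_off(): hands the job in; it is judged then, once.
The state is a dict: "time": time; "joint_positions": joint angles; "qd": joint speeds; "tau": joint torques, N m; "ee_pos": TCP position; "tcp_rot": TCP orientation; "wrist_force": force on the tool from outside, world axes, zero at the start; "wrist_torque": the same for the moment, N m; "grip_width": finger opening in m; "gripper_force": force on a finger pad.
Only numpy, scipy, OpenCV 4.12 (cv2) and the standard library are available. Lean on these libraries where they do the work, as an engineer would, in place of code of your own. Each camera call takes 0.05 s, during which the arm holds its last target. There are 200 camera calls.

## Task

Load the five-compartment steel tray with the four things standing on the bench in front of it, lifting each thing over its lip and setting it down upright, one to a compartment: the beaker between the jar and the spirit lamp that already stand there, the tall brown dropper bottle in the end compartment beside the jar, and the small brown oil bottle in the end compartment beside the lamp; the second jar goes squarely on top of the jar in the tray. Leave the jar and the lamp that are in the tray standing where they are, do not tip or drop anything, do not disturb the timer, the tally counter or the tweezers, and let go of everything at the end.

Things in the scene. Friction and masses are not known exactly. Their poses are not given: they have to be found in the camera images.
- tray: Fixed steel tray, 118 (x) x 424 (y) mm; lip 5 mm thick all round, top 22 mm above bench; floor 4 mm above bench. Dividers (3 mm thick, top at 14 mm) make five compartments in a row, centred at tray y = -168, -84, 0, 84, 168 mm, x = 0, each about 81 (y) x 110 (x) mm inside. Origin: centre of underside, bench level; x away from robot, y to its left, z up; turned up to 7 degrees.
- tray_jar: White-lidded specimen jar that already stands in the tray, in the compartment next to the middle one on one side (left or right varies); loose. Body 47 mm diameter, flat lid 52.6 mm diameter from 50 to 62 mm height. Origin: centre of the underside, z up.
- lamp: Round glass spirit lamp with a wick holder on top, already standing in the tray in the compartment on the other side of the middle one; loose; 70 mm diameter, 80 mm high. Origin: centre of the underside, z up.
- jar: White-lidded specimen jar, the same as the one in the tray, but standing on the open bench in front of the tray at the start. 35 g; body 47 mm diameter, flat lid 52.6 mm diameter from 50 to 62 mm height, where it is gripped. Its flat underside stands steadily on the lid of another such jar. Origin: centre of the underside, z up.
- beaker: Open clear-glass beaker, 52 mm diameter (58 mm over the pouring lip), 70 mm high, 60 g, on the bench in front of the tray at the start; grip it round the outside. Origin: centre of the underside, z up.
- dropper_bottle: The taller brown bottle, with a rubber dropper teat on top: 99 mm high, round body 42 mm diameter up to about 65 mm height, 80 g, on the bench in front of the tray at the start. Origin: centre of the underside, z up.
- oil_bottle: The small brown bottle with a black screw cap (immersion oil): 66 mm high, round body 33 mm diameter up to about 45 mm height, 30 g, on the bench in front of the tray at the start. Origin: centre of the underside, z up.
- timer: Bystander: white lab timer with keys, 72 x 62 x 18 mm, loose on the bench to the right of the work. Origin: centre of the underside.
- tally: Bystander: hand tally counter on a foot, 40 x 50 x 54 mm, loose on the bench to the left of the work. Origin: centre of the underside.
- tweezers: Bystander: steel tweezers, 17 x 127 x 8 mm, lying loose on the bench along y, near the front edge. Origin: centre of the underside.
Not all that is in view belongs to the job. Leave any green look-alike of the beaker alone.

How it is judged:
By the outcome, as a careful person would: the job done as asked, in the order asked, and still so for the second after the job is handed in, with the robot touching nothing.
It also fails if it takes over 96 s, if anything falls off the work surface, if the arm or the gripper's body presses on something with over 40 N, if the wrist force passes 120 N, or if a joint passes its speed limit or range.

## Working session

There is one attempt and no reset: what is moved stays moved. The work goes in short steps, Python scripts to look and compute and a tool call to move; the robot and the scene stay as the last step left them, time stands still between calls to the robot, and variables do not carry over. Pictures are saved under pics/ and viewed, at most 14 in all, crops included, and the job is handed in when it is done.

Besides the shell and the picture viewer there is one more tool, called after "Request:" as name([rows], argument=value, ...), one row to a line, values as JSON. drive_tool: Moves the arm, as the interface text tells. Its arguments: {"type":"object","properties":{"series":{"type":"array","items":{"type":"object","properties":{"slide":{"type":"array","items":{"type":"number"}},"rot":{"type":"array","items":{"type":"number"}},"jaw":{"type":"number"}}}},"newtons":{"type":"number"}},"required":["series"]}

```bash
mkdir -p pics
cat > h.py <<'E'
import numpy as np, cv2
from workcell import state, grab_frame, calibration, sign_off
def K(name):
    c=calibration(name); f=200/np.tan(np.radians(c["vertical_fov"])/2)
    return c,f
def world(name,u,v,d):
    c,f=K(name); u=np.asarray(u,float);v=np.asarray(v,float);d=np.asarray(d,float)
    p=np.stack([(u-c["cx"])/f*d,-(v-c["cy"])/f*d,-d,np.ones_like(d)],-1)
    return (p@np.linalg.inv(np.array(c["camera_from_world"])).T)[...,:3]
def plane(name,u,v,z):
    a=world(name,u,v,1.0);b=world(name,u,v,2.0)
    return a+(b-a)*((z-a[2])/(b[2]-a[2]))
E
python3 - <<'E'
from h import *
for n in("side","top"):
    im,d=grab_frame(n); cv2.imwrite(f"pics/{n}0.png",im[:,:,::-1]); np.save(f"{n}0.npy",d)
    print(calibration(n))
s=state();print(s)
E
```

```text
{'vertical_fov': 46.92183323594368, 'cx': 323.0112400118036, 'cy': 207.23362082049587, 'camera_from_world': array([[ 0.55643269, -0.83082546, -0.01056995, -0.27062331],
       [ 0.34138899,  0.21700524,  0.91452845, -0.21657619],
       [-0.75751978, -0.51248199,  0.40438347, -1.03251803],
       [ 0.        ,  0.        ,  0.        ,  1.        ]])}
{'vertical_fov': 55.289766158144694, 'cx': 318.2113851490383, 'cy': 194.40859853554787, 'camera_from_world': array([[ 0.00504773, -0.99998291, -0.00295057,  0.01123897],
       [ 0.98625249,  0.00449103,  0.16518432, -0.5001377 ],
       [-0.16516824, -0.00374381,  0.9862583 , -0.9602775 ],
       [ 0.        ,  0.        ,  0.        ,  1.        ]])}
{'time': 0.1, 'joint_positions': array([-1.40239609e+00,  2.77105294e-01, -2.77686302e-02,  1.26798718e+00,
        5.66641719e-06,  1.46743921e+00]), 'qd': array([-1.12233437e-03, -8.56509374e-04,  2.37307653e-03,  2.39463114e-03,
       -1.90052016e-05, -2.73680101e-04]), 'tau': array([-1.20895461e-04, -4.46710289e+01,  2.96128017e+01,  8.47349118e-03,
       -1.45672225e-04, -3.21890226e-06]), 'ee_pos': array([ 0.16765042, -0.60127525,  0.19272983]), 'tcp_rot': array([-1.03193605e-03,  9.90782160e-01,  1.35460867e-01, -3.07372997e-05]), 'wrist_force': array([ 0.43689401, -0.18482432, -0.03308538]), 'wrist_torque': array([ 0.00175187, -0.03316135, -0.01018375]), 'gripper_force': 0.0, 'grip_width': 0.08520522006757199}
```

View pics/top0.png

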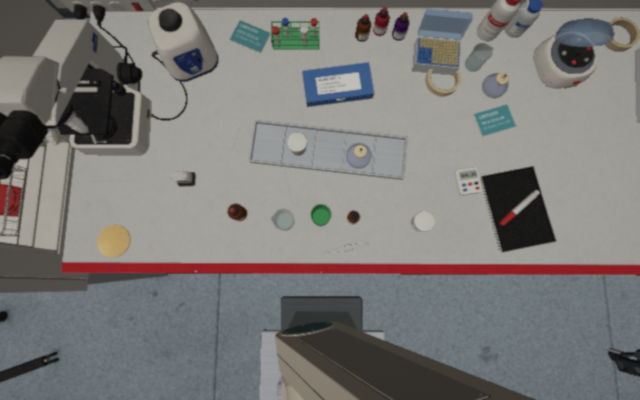

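View pics/side0.png

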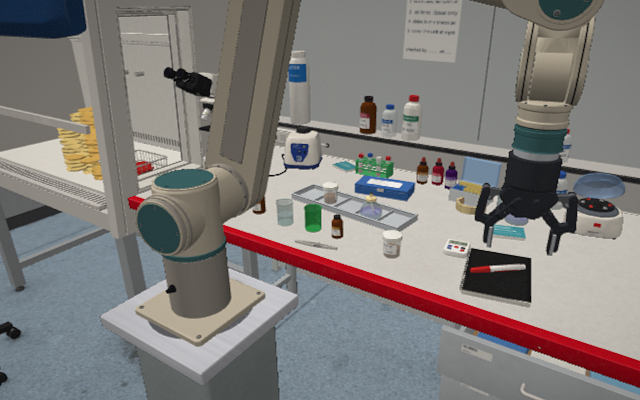

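The top view shows the tray at (250–407, 122–178) with the jar at (297,143) and the lamp at (359,154). In front are the dropper (236,212), beaker (284,219), green decoy (320,215), oil bottle (353,217) and loose jar (425,221). The timer is at (469,181), the tally at (184,178) and the tweezers at (345,247).

```bash
cat > m.py <<'E'
from h import *
im=cv2.imread("pics/top0.png");d=np.load("top0.npy")
v,u=np.mgrid[0:400,0:640]; P=world("top",u,v,d)
c,f=K("top");T=np.array(c["camera_from_world"]);print("cam",-T[:3,:3].T@T[:3,3], "bench z",np.median(P[225:235,370:400,2]))
for n,(a,b,h) in dict(tray_jar=(297,143,.062),lamp=(359,152,.08),dropper=(236,212,.099),beaker=(284,219,.07),green=(320,215,.07),oil=(353,217,.066),jar=(425,221,.062),tally=(184,178,.054)).items():
    W=P[b-17:b+18,a-17:a+18]; z=W[...,2]; 
    for lo,hi in((.025,.13),(h-.01,h+.012)):
        m=(z>lo)&(z<hi)
        if m.sum()<3: print(n,lo,"none",z.max());continue
        nl,lab,st,ct=cv2.connectedComponentsWithStats(m.astype(np.uint8)); k=1+np.argmax(st[1:,4]); q=W[lab==k]
        cc,r=cv2.minEnclosingCircle(q[:,:2].astype(np.float32)); print(n,lo,st[k,4],"mean",q.mean(0).round(4),"circ",np.round(cc,4),round(r,4),"zmax",q[:,2].max().round(3))
cv2.imwrite("pics/crop.png",cv2.resize(im[115:260,170:450],None,fx=2.85,fy=2.85,interpolation=cv2.INTER_CUBIC))
# tray lip
W=P[110:195,235:425];m=(W[...,2]>.016)&(W[...,2]<.027)
q=W[m];R=cv2.minAreaRect(q[:,:2].astype(np.float32));print("tray",m.sum(),R)
E
python3 m.py
```

```text
cam [0.33459797 0.00988981 1.02972972] bench z -0.0008680759478092437
tray_jar 0.025 328 mean [0.6332 0.0694 0.0626] circ [0.6357 0.0703] 0.0259 zmax 0.07
tray_jar 0.052 302 mean [0.6346 0.0697 0.0651] circ [0.6357 0.0703] 0.0259 zmax 0.07
lamp 0.025 498 mean [ 0.6064 -0.0936  0.0465] circ [ 0.6121 -0.0959] 0.0351 zmax 0.084
lamp 0.07 16 mean [ 0.6114 -0.0955  0.0783] circ [ 0.6128 -0.097 ] 0.0075 zmax 0.084
dropper 0.025 251 mean [0.45   0.2205 0.0677] circ [0.4528 0.2253] 0.0212 zmax 0.1
dropper 0.08900000000000001 32 mean [0.4523 0.2245 0.096 ] circ [0.4524 0.2247] 0.0072 zmax 0.1
beaker 0.025 367 mean [0.4347 0.1049 0.0422] circ [0.4324 0.1042] 0.0283 zmax 0.076
beaker 0.060000000000000005 103 mean [0.4347 0.1053 0.0681] circ [0.4324 0.1042] 0.0283 zmax 0.076
green 0.025 358 mean [0.4475 0.0066 0.0416] circ [0.4431 0.0075] 0.0285 zmax 0.075
green 0.060000000000000005 100 mean [0.4456 0.0063 0.0679] circ [0.4431 0.0075] 0.0285 zmax 0.075
oil 0.025 138 mean [ 0.4402 -0.0772  0.055 ] circ [ 0.4421 -0.0784] 0.0165 zmax 0.069
oil 0.056 52 mean [ 0.4416 -0.0782  0.0653] circ [ 0.4411 -0.0795] 0.0113 zmax 0.069
jar 0.025 356 mean [ 0.4293 -0.2545  0.0597] circ [ 0.4299 -0.2558] 0.026 zmax 0.067
jar 0.052 336 mean [ 0.4298 -0.2555  0.0612] circ [ 0.4299 -0.2558] 0.026 zmax 0.067
tally 0.025 191 mean [0.5464 0.3731 0.0448] circ [0.5464 0.3768] 0.0247 zmax 0.058
tally 0.044 118 mean [0.5478 0.3777 0.0503] circ [0.5494 0.3806] 0.0207 zmax 0.058
tray 796 ((0.631050705909729, -0.013315781950950623), (0.4255283772945404, 0.12057644873857498), 83.61571502685547)
```

View pics/crop.png

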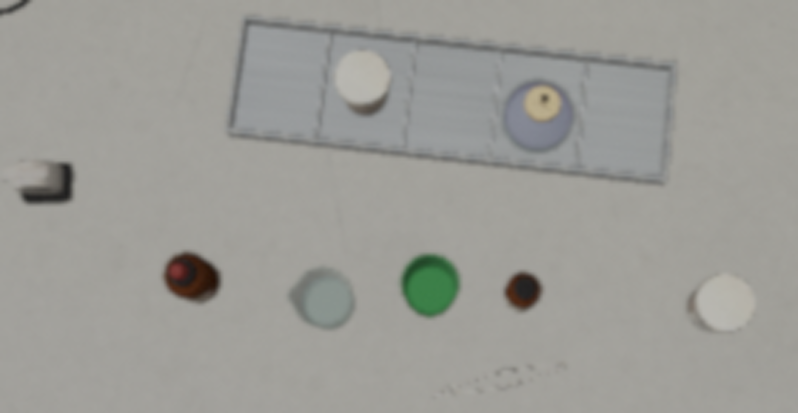

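The beaker, bottles and jars come out cleanly from the top depth. The tray centre is (0.631, −0.013), with yaw about −6.4°. The crop shows the beaker spout pointing left (+y), and the tray matches the edges I measured. I'll turn the tool so its y lies along tray x.

Request:
drive_tool([
  {"rot": [0,0,-0.15]},
  {"rot": [0,0,-0.15]},
  {"rot": [0,0,-0.15]},
  {"rot": [0,0,-0.15]},
  {"rot": [0,0,-0.15]},
  {"rot": [0,0,-0.15]},
  {"rot": [0,0,-0.15]},
  {"rot": [0,0,-0.137]},
], newtons=30)

```text
validation failed for argument at $.se...
```

```bash
cat > go.py <<'E'
import sys
from h import *
from scipy.spatial.transform import Rotation as R
# usage: go.py x y z : shift in tool axes (cm) to target and attitude error
s=state();q=s["tcp_rot"];r=R.from_quat([q[1],q[2],q[3],q[0]])
t=np.array(list(map(float,sys.argv[1:4])))
g=R.from_matrix(np.array([[.1115,.9938,0],[.9938,-.1115,0],[0,0,-1.]]).T)
print("t",s["time"],"tool shift cm",(r.inv().apply(t-s["ee_pos"])*100).round(2),"rot",(r.inv()*g).as_rotvec().round(4),"j",np.round(s["joint_positions"],2),"grip",s["grip_width"],s["gripper_force"],"F",np.round(s["wrist_force"],1))
E
python3 go.py .4324 .102 .19
```

```text
t 0.1 tool shift cm [ 44.38 -60.64   0.41] rot [-0.0017 -0.0014 -1.1873] j [-1.4   0.28 -0.03  1.27  0.    1.47] grip 0.08520522006757199 0.0 F [ 0.4 -0.2 -0. ]
```

Probably all the fields are needed in every row.

Request:
drive_tool([
  {"slide": [0,0,0],"rot": [0,0,-0.15],"jaw": 8.5},
  {"slide": [0,0,0],"rot": [0,0,-0.15],"jaw": 8.5},
  {"slide": [0,0,0],"rot": [0,0,-0.15],"jaw": 8.5},
  {"slide": [0,0,0],"rot": [0,0,-0.15],"jaw": 8.5},
  {"slide": [0,0,0],"rot": [0,0,-0.15],"jaw": 8.5},
  {"slide": [0,0,0],"rot": [0,0,-0.15],"jaw": 8.5},
  {"slide": [0,0,0],"rot": [0,0,-0.15],"jaw": 8.5},
  {"slide": [0,0,0],"rot": [0,0,-0.137],"jaw": 8.5},
], newtons=30)

```text
time: 1.1
ee_pos: [0.1677, -0.6015, 0.1931]
tcp_rot: [-0.001, 0.744, 0.668, 0.0]
wrist_force: [0.2, 0.7, -0.4]
grip_width: 0.085
gripper_force: 0.0
```

```bash
python3 go.py .4324 .102 .19
```

```text
t 1.1 tool shift cm [72.78 18.78  0.4 ] rot [-0.0004 -0.0013  0.0043] j [-1.4   0.28 -0.03  1.27 -0.    0.28] grip 0.08501569218850268 0.0 F [ 0.2  0.7 -0.4]
```

Request:
drive_tool([
  {"slide": [3,0.8,0],"rot": [0,0,0],"jaw": 8.5},
  {"slide": [5,1.3,0],"rot": [0,0,0],"jaw": 8.5},
  {"slide": [5,1.3,0],"rot": [0,0,0],"jaw": 8.5},
  {"slide": [5,1.3,0],"rot": [0,0,0],"jaw": 8.5},
  {"slide": [5,1.3,0],"rot": [0,0,0],"jaw": 8.5},
  {"slide": [5,1.3,0],"rot": [0,0,0],"jaw": 8.5},
  {"slide": [5,1.3,0],"rot": [0,0,0],"jaw": 8.5},
  {"slide": [5,1.3,0],"rot": [0,0,0],"jaw": 8.5},
])

```text
time: 2.1
ee_pos: [0.3087, -0.2337, 0.1935]
tcp_rot: [-0.0, 0.746, 0.666, 0.0]
wrist_force: [0.7, 0.9, 0.3]
grip_width: 0.0849
gripper_force: 0.0
```

Request:
drive_tool([
  {"slide": [5,1.3,0],"rot": [0,0,0],"jaw": 8.5},
  {"slide": [5,1.3,0],"rot": [0,0,0],"jaw": 8.5},
  {"slide": [5,1.3,0],"rot": [0,0,0],"jaw": 8.5},
  {"slide": [5,1.3,0],"rot": [0,0,0],"jaw": 8.5},
  {"slide": [5,1.3,0],"rot": [0,0,0],"jaw": 8.5},
  {"slide": [5,1.3,0],"rot": [0,0,0],"jaw": 8.5},
  {"slide": [3,0.8,0],"rot": [0,0,0],"jaw": 8.5},
  {"slide": [0,0,0],"rot": [0,0,0],"jaw": 8.5},
])

```text
time: 3.1
ee_pos: [0.431, 0.0844, 0.1934]
tcp_rot: [-0.0, 0.744, 0.668, -0.0]
wrist_force: [-0.3, 0.5, -0.1]
grip_width: 0.085
gripper_force: 0.0
```

```bash
python3 go.py .4324 .102 .025
```

```text
t 3.1 tool shift cm [ 1.76 -0.04 16.84] rot [-0.0008  0.      0.0035] j [ 0.05 -0.06 -0.4   1.23  0.    1.72] grip 0.08497349042123269 0.0 F [-0.3  0.5 -0.1]
```

Request:
drive_tool([
  {"slide": [1.76,0,0.8],"rot": [0,0,0.003],"jaw": 8.5},
  {"slide": [0,0,3],"rot": [0,0,0],"jaw": 8.5},
  {"slide": [0,0,4],"rot": [0,0,0],"jaw": 8.5},
  {"slide": [0,0,4],"rot": [0,0,0],"jaw": 8.5},
  {"slide": [0,0,3],"rot": [0,0,0],"jaw": 8.5},
  {"slide": [0,0,2],"rot": [0,0,0],"jaw": 8.5},
  {"slide": [0,0,0],"rot": [0,0,0],"jaw": 8.5},
])

```text
time: 3.98
ee_pos: [0.4303, 0.0992, 0.0242]
tcp_rot: [-0.001, 0.747, 0.665, -0.002]
wrist_force: [0.0, -0.3, 0.6]
grip_width: 0.085
gripper_force: 0.0
```

```bash
python3 - <<'E'
from h import *
im,d=grab_frame("side");cv2.imwrite("pics/s1.png",cv2.resize(im[150:290,200:420,::-1],None,fx=3,fy=3))
E
python3 go.py .4324 .102 .025
```

```text
t 4.025 tool shift cm [0.26 0.03 0.04] rot [-0.0021  0.0007 -0.0045] j [ 0.08  0.12 -0.61  0.84 -0.    1.77] grip 0.0853027172676374 0.0 F [ 0.8 -0.7 -0.1]
```

View pics/s1.png

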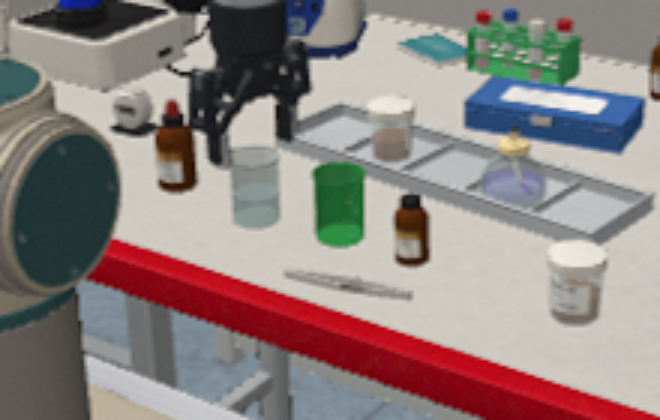

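The side view shows the gripper beyond and above the beaker (finger tips near crop (215,160) and (285,140), i.e. about (272,203) and (295,197)), which doesn't fit the reported pose. I'll check both views against it.

Run:
```python
from h import *
s=state();print(s["time"],s["ee_pos"],s["joint_positions"].round(3))
def proj(n,p):
    c,f=K(n);q=np.array(c["camera_from_world"])@np.r_[p,1];return (c["cx"]+f*q[0]/-q[2],c["cy"]+f*q[1]/q[2])
for n in("side","top"):
    print(n,"tcp",proj(n,s["ee_pos"]),"beaker base",proj(n,[.4324,.102,0]),"beaker top",proj(n,[.4324,.102,.07]),"oil top",proj(n,[.4411,-.079,.066]),"dropper top",proj(n,[.4524,.2247,.099]))
for n in("side","top"):
    im,d=grab_frame(n);np.save(n+"2.npy",d)
    cv2.imwrite(f"pics/{n}2.png",cv2.resize(im[100:290,180:440,::-1],None,fx=3,fy=3))
```

```text
4.025 [0.43179576 0.09944295 0.02538464] [ 0.08   0.12  -0.614  0.839 -0.     1.767]
side tcp (np.float64(285.7430834968892), np.float64(215.25395687830542)) beaker base (np.float64(285.564679134279), np.float64(222.5119876118876)) beaker top (np.float64(284.55245190527154), np.float64(201.50940210099898)) oil top (np.float64(337.10991838842585), np.float64(215.30983224295534)) dropper top (np.float64(257.35835446609434), np.float64(182.71457202571645))
top tcp (np.float64(285.5625878734065), np.float64(220.8159238763338)) beaker base (np.float64(285.44085868703047), np.float64(221.49914973879754)) beaker top (np.float64(283.0097255446624), np.float64(218.85663094777084)) oil top (np.float64(354.6174675305766), np.float64(215.93371292079522)) dropper top (np.float64(232.14755540944668), np.float64(209.30216818686063))
```

View pics/top2.png

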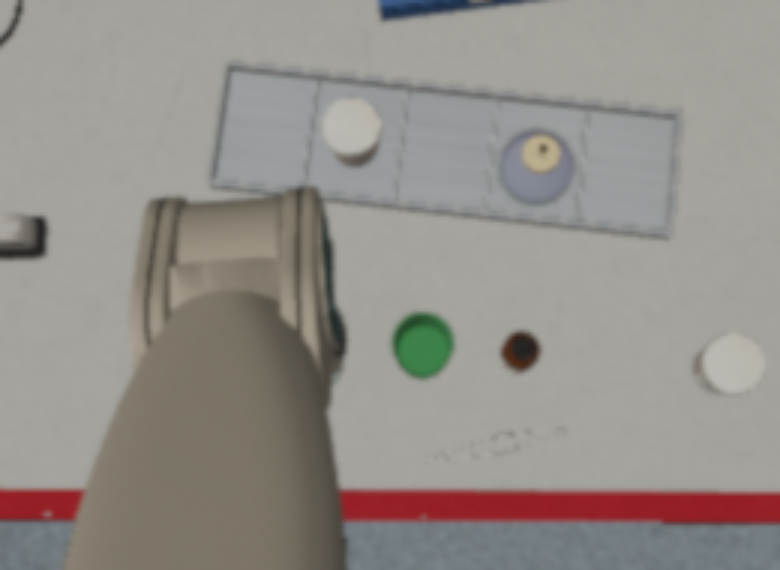

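View pics/side2.png

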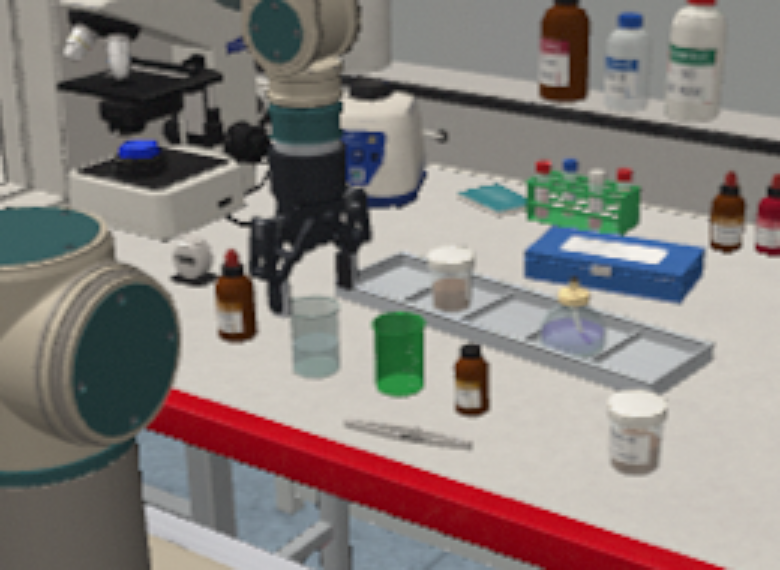

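The fingertips appear around (272,202) and (296,196), about 16 px above where the TCP projects, while the objects project correctly. I'll read the finger depth.

Run:
```python
from h import *
d=np.load("side2.npy");v,u=np.mgrid[0:400,0:640];P=world("side",u,v,d)
for uu,vv in((271,200),(271,196),(268,190),(295,194),(297,190),(283,160),(283,145),(285,210)): print(uu,vv,P[vv,uu].round(3),round(float(d[vv,uu]),3))
```

```text
271 200 [0.377 0.107 0.094] 1.335
271 196 [0.378 0.107 0.106] 1.331
268 190 [0.359 0.1   0.132] 1.303
295 194 [0.473 0.092 0.083] 1.404
297 190 [0.472 0.083 0.098] 1.393
283 160 [0.405 0.078 0.212] 1.294
283 145 [0.408 0.078 0.255] 1.278
285 210 [0.414 0.086 0.053] 1.369
```

Run:
```python
from h import *
def proj(n,p):
    c,f=K(n);q=np.array(c["camera_from_world"])@np.r_[p,1];return (c["cx"]+f*q[0]/-q[2],c["cy"]+f*q[1]/q[2])
print(proj("side",[.168,-.602,.193]))
d=np.load("side0.npy");v,u=np.mgrid[0:400,0:640];P=world("side",u,v,d)
for box in((470,500,200,260),(535,575,200,262)):
    q=P[box[2]:box[3],box[0]:box[1]].reshape(-1,3); dd=d[box[2]:box[3],box[0]:box[1]].ravel(); q=q[(dd>.1)&(np.hypot(q[:,0]-.168,q[:,1]+.602)<.09)]
    print(q[np.argsort(q[:,2])[:5]].round(3))
im,d=grab_frame("side");P=world("side",u,v,d);
q=P[(d>.1)&(np.hypot(P[...,0]-.432,P[...,1]-.099)<.075)&(P[...,2]>.035)]
h,e=np.histogram(q[:,2],np.arange(.03,.3,.01))
for z in e[:-1]:
    k=q[(q[:,2]>=z)&(q[:,2]<z+.01)]
    if len(k): print(z.round(2),len(k),"x",k[:,0].min().round(3),k[:,0].max().round(3),"y",k[:,1].min().round(3),k[:,1].max().round(3))
print(state()["ee_pos"],state()["time"])
```

```text
(np.float64(514.3069685900325), np.float64(274.79204473105943))
[[ 0.147 -0.559  0.243]
 [ 0.146 -0.561  0.244]
 [ 0.146 -0.558  0.245]
 [ 0.143 -0.557  0.246]
 [ 0.146 -0.561  0.246]]
[[ 0.175 -0.643  0.242]
 [ 0.172 -0.645  0.243]
 [ 0.173 -0.648  0.243]
 [ 0.176 -0.643  0.244]
 [ 0.173 -0.651  0.244]]
0.03 30 x 0.405 0.45 y 0.025 0.121
0.04 55 x 0.405 0.458 y 0.025 0.122
0.05 95 x 0.405 0.461 y 0.027 0.127
0.06 103 x 0.405 0.461 y 0.026 0.132
0.07 16 x 0.385 0.481 y 0.028 0.111
0.08 42 x 0.375 0.489 y 0.082 0.116
0.09 46 x 0.375 0.488 y 0.084 0.114
0.1 47 x 0.373 0.49 y 0.083 0.113
0.11 40 x 0.37 0.49 y 0.082 0.109
0.12 78 x 0.357 0.503 y 0.076 0.118
0.13 108 x 0.357 0.505 y 0.079 0.118
0.14 127 x 0.359 0.503 y 0.076 0.118
0.15 118 x 0.359 0.505 y 0.078 0.118
0.16 126 x 0.361 0.501 y 0.075 0.12
0.17 153 x 0.363 0.501 y 0.079 0.12
0.18 41 x 0.362 0.493 y 0.072 0.116
0.19 73 x 0.394 0.451 y 0.06 0.121
0.2 90 x 0.391 0.452 y 0.061 0.129
0.21 89 x 0.391 0.451 y 0.062 0.126
0.22 87 x 0.393 0.448 y 0.062 0.123
0.23 113 x 0.392 0.459 y 0.06 0.134
0.24 72 x 0.395 0.446 y 0.065 0.127
0.25 83 x 0.396 0.451 y 0.064 0.119
0.26 84 x 0.398 0.443 y 0.063 0.117
0.27 86 x 0.394 0.454 y 0.063 0.119
0.28 87 x 0.395 0.449 y 0.062 0.127
[0.43404053 0.10005579 0.02694003] 4.175
```

In both pictures the real fingertips sit about 50 mm above the reported TCP, both at the start and now. The lateral position agrees. So open-tip z ≈ reported z + 0.05, and I'll go lower in stages, watching the wrist force.

Request:
drive_tool([
  {"slide": [0.2,0,1.5],"rot": [0,0,0],"jaw": 8.5},
  {"slide": [0,0,1.5],"rot": [0,0,0],"jaw": 8.5},
  {"slide": [0,0,1.0],"rot": [0,0,0],"jaw": 8.5},
  {"slide": [0,0,0],"rot": [0,0,0],"jaw": 8.5},
])

```text
time: 4.68
ee_pos: [0.4316, 0.1022, -0.0156]
tcp_rot: [-0.001, 0.747, 0.665, -0.001]
wrist_force: [0.0, -0.8, 0.4]
grip_width: 0.0848
gripper_force: 0.0
```

```bash
python3 go.py .4324 .102 -.019
python3 - <<'E'
from h import *
im,d=grab_frame("side");cv2.imwrite("pics/s3.png",cv2.resize(im[140:250,230:350,::-1],None,fx=4,fy=4))
v,u=np.mgrid[0:400,0:640];P=world("side",u,v,d);m=(d>.1)&(P[...,2]>.02)&(abs(P[...,1]-.1)<.03)
for a,b in((.36,.395),(.468,.5)):
    q=P[m&(P[...,0]>a)&(P[...,0]<b)];print(q[np.argsort(q[:,2])[:6]].round(3).tolist())
E
```

```text
t 4.675 tool shift cm [-0.01  0.08  0.34] rot [-0.0031  0.0007 -0.0031] j [ 0.09  0.18 -0.65  0.74 -0.    1.77] grip 0.08483334759470218 0.0 F [ 0.  -0.8  0.4]
[[0.387, 0.1, 0.034], [0.382, 0.104, 0.035], [0.384, 0.109, 0.036], [0.382, 0.111, 0.036], [0.38, 0.098, 0.037], [0.382, 0.103, 0.038]]
[[0.476, 0.101, 0.032], [0.479, 0.107, 0.033], [0.474, 0.096, 0.034], [0.475, 0.089, 0.036], [0.473, 0.091, 0.036], [0.472, 0.098, 0.038]]
```

View pics/s3.png

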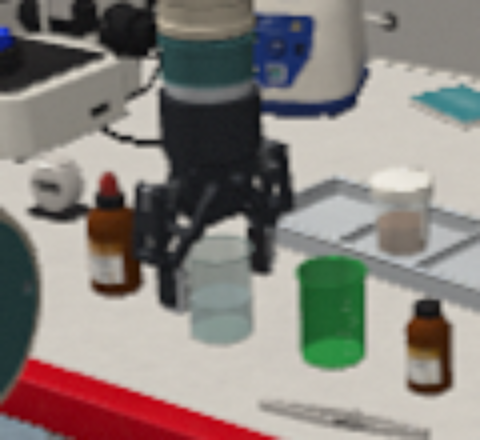

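The fingers now straddle the beaker, with tips at z ≈ 0.034 (crop (170,305) and (262,268)). The constant offset holds. Closing.

Request:
drive_tool([
  {"slide": [0,0.1,0.4],"rot": [0,0,0],"jaw": 7.0},
  {"slide": [0,0,0],"rot": [0,0,0],"jaw": 5.5},
  {"slide": [0,0,0],"rot": [0,0,0],"jaw": 4.5},
  {"slide": [0,0,0],"rot": [0,0,0],"jaw": 4.5},
  {"slide": [0,0,0],"rot": [0,0,0],"jaw": 4.5},
  {"slide": [0,0,0],"rot": [0,0,0],"jaw": 4.5},
], newtons=30)

```text
time: 5.48
ee_pos: [0.4342, 0.1022, -0.0179]
tcp_rot: [0.0, 0.747, 0.665, 0.0]
wrist_force: [-1.8, 0.2, 4.2]
grip_width: 0.0502
gripper_force: 31.0
```

```bash
python3 go.py .631 -.0133 .10
```

```text
t 5.475 tool shift cm [ -9.22  20.87 -11.79] rot [ 0.0002 -0.0001 -0.0032] j [ 0.09  0.19 -0.65  0.73  0.    1.77] grip 0.050245787519532924 31.049413530017773 F [-1.8  0.2  4.2]
```

Request:
drive_tool([
  {"slide": [0,0,-1.5],"rot": [0,0,0],"jaw": 4.5},
  {"slide": [0,0,-4],"rot": [0,0,0],"jaw": 4.5},
  {"slide": [0,0,-4],"rot": [0,0,0],"jaw": 4.5},
  {"slide": [-1,2.5,-1],"rot": [0,0,0],"jaw": 4.5},
  {"slide": [-2,4.5,0],"rot": [0,0,0],"jaw": 4.5},
  {"slide": [-2,4.5,0],"rot": [0,0,0],"jaw": 4.5},
  {"slide": [-2,4.5,0],"rot": [0,0,0],"jaw": 4.5},
  {"slide": [-1.5,3.5,0],"rot": [0,0,0],"jaw": 4.5},
])

```text
time: 6.48
ee_pos: [0.6202, -0.006, 0.0876]
tcp_rot: [0.001, 0.747, 0.665, 0.0]
wrist_force: [-0.1, 0.2, -0.7]
grip_width: 0.0502
gripper_force: 31.5
```

Request:
drive_tool([
  {"slide": [-0.7,1.4,0],"rot": [0,0,0],"jaw": 4.5},
  {"slide": [0,0,0],"rot": [0,0,0],"jaw": 4.5},
])

```text
time: 6.72
ee_pos: [0.6314, -0.0135, 0.087]
tcp_rot: [-0.0, 0.747, 0.665, -0.0]
wrist_force: [-0.4, 0.2, -1.1]
grip_width: 0.0504
gripper_force: 31.6
```

```bash
python3 go.py .631 -.0133 -.014
```

```text
t 6.725 tool shift cm [ 1.00e-02 -4.00e-02  1.01e+01] rot [-0.0003 -0.0002 -0.004 ] j [-0.12  0.36 -0.15  1.06  0.    1.56] grip 0.0504338180364169 31.564376736132544 F [-0.4  0.2 -1.1]
```

Request:
drive_tool([
  {"slide": [0,0,2],"rot": [0,0,0],"jaw": 4.5},
  {"slide": [0,0,3],"rot": [0,0,0],"jaw": 4.5},
  {"slide": [0,0,3],"rot": [0,0,0],"jaw": 4.5},
  {"slide": [0,0,1.3],"rot": [0,0,0],"jaw": 4.5},
  {"slide": [0,0,0.4],"rot": [0,0,0],"jaw": 4.5},
  {"slide": [0,0,0.2],"rot": [0,0,0],"jaw": 4.5},
  {"slide": [0,0,0],"rot": [0,0,0],"jaw": 4.5},
])

```text
time: 7.6
ee_pos: [0.6322, -0.0132, -0.0111]
tcp_rot: [0.001, 0.747, 0.665, 0.001]
wrist_force: [0.6, 0.1, -0.8]
grip_width: 0.0501
gripper_force: 31.6
```

```bash
python3 go.py .631 -.0133 -.015
```

```text
t 7.6 tool shift cm [-0.02 -0.12  0.39] rot [ 0.0018 -0.     -0.0032] j [-0.12  0.46 -0.24  0.88  0.    1.56] grip 0.05007441020606456 31.554977104242425 F [ 0.6  0.1 -0.8]
```

Not in contact yet, so I'll lower a little at a time until the force shows.

Request:
drive_tool([
  {"slide": [0,0,0.15],"rot": [0,0,0],"jaw": 4.5},
  {"slide": [0,0,0.1],"rot": [0,0,0],"jaw": 4.5},
  {"slide": [0,0,0],"rot": [0,0,0],"jaw": 4.5},
])

```text
time: 7.98
ee_pos: [0.6318, -0.0133, -0.0139]
tcp_rot: [0.0, 0.747, 0.665, 0.0]
wrist_force: [-1.5, -0.3, 4.2]
grip_width: 0.0498
gripper_force: 31.6
```

Request:
drive_tool([
  {"slide": [0,0,0.1],"rot": [0,0,0],"jaw": 4.5},
  {"slide": [0,0,0],"rot": [0,0,0],"jaw": 4.5},
])

```text
time: 8.22
ee_pos: [0.6318, -0.0133, -0.014]
tcp_rot: [0.0, 0.747, 0.665, 0.0]
wrist_force: [-2.6, 0.4, 10.7]
grip_width: 0.0506
gripper_force: 31.9
```

Request:
drive_tool([
  {"slide": [0,0,-0.1],"rot": [0,0,0],"jaw": 5.5},
  {"slide": [0,0,0],"rot": [0,0,0],"jaw": 6.5},
  {"slide": [0,0,0],"rot": [0,0,0],"jaw": 7.0},
  {"slide": [0,0,0],"rot": [0,0,0],"jaw": 7.0},
  {"slide": [0,0,-2],"rot": [0,0,0],"jaw": 7.0},
  {"slide": [0,0,-5],"rot": [0,0,0],"jaw": 8.0},
  {"slide": [0,0,-5],"rot": [0,0,0],"jaw": 8.5},
  {"slide": [0,0,-2],"rot": [0,0,0],"jaw": 8.5},
])

```text
time: 9.22
ee_pos: [0.6337, -0.0135, 0.1293]
tcp_rot: [0.002, 0.747, 0.665, 0.002]
wrist_force: [0.2, 0.2, 0.1]
grip_width: 0.0853
gripper_force: 0.0
```

```bash
python3 go.py .4524 .2247 .10
```

```text
t 9.225 tool shift cm [ 21.58 -20.76   2.8 ] rot [ 0.0061  0.0001 -0.0033] j [-0.12  0.33 -0.1   1.14  0.    1.56] grip 0.08534332519801997 0.0 F [0.2 0.2 0.1]
```

Request:
drive_tool([
  {"slide": [2.6,-2.5,0],"rot": [0,0,0],"jaw": 8.5},
  {"slide": [4,-3.8,0],"rot": [0,0,0],"jaw": 8.5},
  {"slide": [4,-3.8,0],"rot": [0,0,0],"jaw": 8.5},
  {"slide": [4,-3.8,0],"rot": [0,0,0],"jaw": 8.5},
  {"slide": [4,-3.8,0],"rot": [0,0,0],"jaw": 8.5},
  {"slide": [3,-3.1,2.5],"rot": [0,0,0],"jaw": 8.5},
  {"slide": [0,0,0],"rot": [0,0,0],"jaw": 8.5},
  {"slide": [0,0,0],"rot": [0,0,0],"jaw": 8.5},
])

```text
time: 10.22
ee_pos: [0.4498, 0.2252, 0.1005]
tcp_rot: [0.0, 0.746, 0.665, 0.0]
wrist_force: [0.7, -0.2, -0.2]
grip_width: 0.085
gripper_force: 0.0
```

```bash
python3 go.py .4524 .2247 -.010
```

```text
t 10.225 tool shift cm [-0.02  0.25 11.05] rot [ 0.0007  0.0002 -0.0029] j [ 0.34  0.13 -0.41  1.03 -0.    2.02] grip 0.08503153729222124 0.0 F [ 0.7 -0.2 -0.2]
```

Request:
drive_tool([
  {"slide": [0,0.25,2],"rot": [0,0,0],"jaw": 8.5},
  {"slide": [0,0,3],"rot": [0,0,0],"jaw": 8.5},
  {"slide": [0,0,3],"rot": [0,0,0],"jaw": 8.5},
  {"slide": [0,0,1.5],"rot": [0,0,0],"jaw": 8.5},
  {"slide": [0,0,1],"rot": [0,0,0],"jaw": 7.0},
  {"slide": [0,0,0.3],"rot": [0,0,0],"jaw": 5.5},
  {"slide": [0,0,0],"rot": [0,0,0],"jaw": 5.0},
])

```text
time: 11.1
ee_pos: [0.4526, 0.2251, -0.0071]
tcp_rot: [0.0, 0.747, 0.665, 0.001]
wrist_force: [-0.1, -0.7, -0.0]
grip_width: 0.0497
gripper_force: 0.0
```

Request:
drive_tool([
  {"slide": [0,0,0],"rot": [0,0,0],"jaw": 3.5},
  {"slide": [0,0,0],"rot": [0,0,0],"jaw": 3.5},
  {"slide": [0,0,0],"rot": [0,0,0],"jaw": 3.5},
  {"slide": [0,0,0],"rot": [0,0,0],"jaw": 3.5},
])

```text
time: 11.6
ee_pos: [0.453, 0.2253, -0.0068]
tcp_rot: [0.0, 0.747, 0.665, 0.001]
wrist_force: [0.1, -0.4, 5.1]
grip_width: 0.0404
gripper_force: 30.8
```

```bash
python3 go.py .6497 .1537 .09
```

```text
t 11.6 tool shift cm [-4.85 20.38 -9.64] rot [ 0.0019 -0.0008 -0.0032] j [ 0.33  0.26 -0.52  0.79 -0.    2.02] grip 0.04038359775947213 30.793306998093612 F [ 0.1 -0.4  5.1]
```

Request:
drive_tool([
  {"slide": [0,0,-1.5],"rot": [0,0,0],"jaw": 3.5},
  {"slide": [0,0,-3],"rot": [0,0,0],"jaw": 3.5},
  {"slide": [-0.4,2,-2.5],"rot": [0,0,0],"jaw": 3.5},
  {"slide": [-1,4,0],"rot": [0,0,0],"jaw": 3.5},
  {"slide": [-1,4,0],"rot": [0,0,0],"jaw": 3.5},
  {"slide": [-1,4,0],"rot": [0,0,0],"jaw": 3.5},
  {"slide": [-0.9,4,0],"rot": [0,0,0],"jaw": 3.5},
  {"slide": [-0.5,2.4,0],"rot": [0,0,0],"jaw": 3.5},
])

```text
time: 12.6
ee_pos: [0.6506, 0.153, 0.0627]
tcp_rot: [0.0, 0.747, 0.665, 0.0]
wrist_force: [-0.1, 0.4, -0.9]
grip_width: 0.0403
gripper_force: 30.5
```

Request:
drive_tool([
  {"slide": [0,0,0],"rot": [0,0,0],"jaw": 3.5},
  {"slide": [0,0,0],"rot": [0,0,0],"jaw": 3.5},
])

```text
time: 12.85
ee_pos: [0.6475, 0.1541, 0.0621]
tcp_rot: [-0.001, 0.746, 0.665, -0.001]
wrist_force: [-0.1, 0.1, -0.9]
grip_width: 0.0407
gripper_force: 30.5
```

```bash
python3 go.py .6497 .1537 -.003
```

```text
t 12.85 tool shift cm [-0.01  0.24  6.51] rot [-0.0021  0.0002 -0.003 ] j [ 0.14  0.44 -0.09  1.05  0.    1.82] grip 0.04072877400249482 30.506822965107858 F [-0.1  0.1 -0.9]
```

Request:
drive_tool([
  {"slide": [0,0,2],"rot": [0,0,0],"jaw": 3.5},
  {"slide": [0,0,2.5],"rot": [0,0,0],"jaw": 3.5},
  {"slide": [0,0,1.3],"rot": [0,0,0],"jaw": 3.5},
  {"slide": [0,0,0.4],"rot": [0,0,0],"jaw": 3.5},
  {"slide": [0,0,0.2],"rot": [0,0,0],"jaw": 3.5},
  {"slide": [0,0,0.1],"rot": [0,0,0],"jaw": 3.5},
  {"slide": [0,0,0],"rot": [0,0,0],"jaw": 3.5},
])

```text
time: 13.72
ee_pos: [0.6497, 0.1539, -0.002]
tcp_rot: [0.0, 0.747, 0.665, 0.001]
wrist_force: [0.3, -0.3, -0.4]
grip_width: 0.0407
gripper_force: 30.5
```

Request:
drive_tool([
  {"slide": [0,0,0.1],"rot": [0,0,0],"jaw": 3.5},
  {"slide": [0,0,0],"rot": [0,0,0],"jaw": 3.5},
])

```text
time: 13.98
ee_pos: [0.6497, 0.1539, -0.0027]
tcp_rot: [0.0, 0.747, 0.665, 0.001]
wrist_force: [-0.8, 0.4, 3.2]
grip_width: 0.0404
gripper_force: 30.8
```

Request:
drive_tool([
  {"slide": [0,0,0],"rot": [0,0,0],"jaw": 4.5},
  {"slide": [0,0,0],"rot": [0,0,0],"jaw": 5.5},
  {"slide": [0,0,0],"rot": [0,0,0],"jaw": 6.0},
  {"slide": [0,0,0],"rot": [0,0,0],"jaw": 6.2},
  {"slide": [0,0,-2],"rot": [0,0,0],"jaw": 6.5},
  {"slide": [0,0,-5],"rot": [0,0,0],"jaw": 8.0},
  {"slide": [0,0,-5],"rot": [0,0,0],"jaw": 8.5},
  {"slide": [0,0,-1],"rot": [0,0,0],"jaw": 8.5},
])

```text
time: 14.98
ee_pos: [0.6531, 0.1545, 0.1333]
tcp_rot: [0.003, 0.747, 0.665, 0.004]
wrist_force: [0.6, -0.6, -0.0]
grip_width: 0.085
gripper_force: 0.0
```

```bash
python3 go.py .4411 -.0790 .12
```

```text
t 14.975 tool shift cm [-25.63 -18.39   1.07] rot [ 0.0104 -0.0027 -0.0032] j [ 0.14  0.38 -0.01  1.17  0.    1.82] grip 0.08501951587571949 0.0 F [ 0.6 -0.6 -0. ]
```

Request:
drive_tool([
  {"slide": [-2.6,-1.8,0],"rot": [0,0,0],"jaw": 8.5},
  {"slide": [-4.5,-3.3,0],"rot": [0,0,0],"jaw": 8.5},
  {"slide": [-4.5,-3.3,0],"rot": [0,0,0],"jaw": 8.5},
  {"slide": [-4.5,-3.3,0],"rot": [0,0,0],"jaw": 8.5},
  {"slide": [-4.5,-3.3,0],"rot": [0,0,0],"jaw": 8.5},
  {"slide": [-4.5,-3.2,1],"rot": [0,0,0],"jaw": 8.5},
  {"slide": [-0.5,-0.4,2],"rot": [0,0,0],"jaw": 8.5},
  {"slide": [0,0,0],"rot": [0,0,0],"jaw": 8.5},
])

```text
time: 15.98
ee_pos: [0.4326, -0.079, 0.0953]
tcp_rot: [-0.001, 0.747, 0.665, -0.001]
wrist_force: [0.4, 0.9, 0.5]
grip_width: 0.0847
gripper_force: 0.0
```

```bash
python3 go.py .4411 -.0790 -.025
```

```text
t 15.975 tool shift cm [ 0.09  0.88 12.03] rot [-0.0032 -0.0008 -0.0051] j [-0.33  0.03 -0.54  1.01  0.    1.36] grip 0.08467967938354745 0.0 F [0.4 0.9 0.5]
```

Request:
drive_tool([
  {"slide": [0,0.5,1],"rot": [0,0,-0.004],"jaw": 8.5},
  {"slide": [0,0,3],"rot": [0,0,0],"jaw": 8.5},
  {"slide": [0,0,0],"rot": [0,0,0],"jaw": 8.5},
  {"slide": [0,0,0],"rot": [0,0,0],"jaw": 8.5},
])

```text
time: 16.48
ee_pos: [0.4408, -0.0794, 0.057]
tcp_rot: [0.0, 0.745, 0.667, 0.0]
wrist_force: [0.6, -0.4, 0.1]
grip_width: 0.0848
gripper_force: 0.0
```

```bash
python3 go.py .4411 -.0790 -.025
```

```text
t 16.475 tool shift cm [0.05 0.02 8.2 ] rot [0.0007 0.0001 0.0019] j [-0.32  0.08 -0.57  0.91  0.    1.36] grip 0.08479409630098483 0.0 F [ 0.6 -0.4  0.1]
```

Request:
drive_tool([
  {"slide": [0,0,2.5],"rot": [0,0,0],"jaw": 8.5},
  {"slide": [0,0,3],"rot": [0,0,0],"jaw": 8.5},
  {"slide": [0,0,1.7],"rot": [0,0,0],"jaw": 7.5},
  {"slide": [0,0,0.9],"rot": [0,0,0],"jaw": 6.0},
  {"slide": [0,0,0],"rot": [0,0,0],"jaw": 4.5},
  {"slide": [0,0,0],"rot": [0,0,0],"jaw": 4.0},
], newtons=25)

```text
time: 17.23
ee_pos: [0.441, -0.08, -0.0237]
tcp_rot: [0.001, 0.745, 0.667, 0.0]
wrist_force: [-0.7, 0.1, -0.5]
grip_width: 0.0403
gripper_force: 0.0
```

Request:
drive_tool([
  {"slide": [0,0,0],"rot": [0,0,0],"jaw": 2.6},
  {"slide": [0,0,0],"rot": [0,0,0],"jaw": 2.6},
  {"slide": [0,0,0],"rot": [0,0,0],"jaw": 2.6},
  {"slide": [0,0,0],"rot": [0,0,0],"jaw": 2.6},
])

```text
time: 17.73
ee_pos: [0.4411, -0.08, -0.0236]
tcp_rot: [0.001, 0.745, 0.667, 0.001]
wrist_force: [-0.1, 0.4, 7.2]
grip_width: 0.032
gripper_force: 25.7
```

```bash
python3 go.py .6124 -.1803 .07
```

```text
t 17.725 tool shift cm [-8.07 18.16 -9.32] rot [0.0023 0.0004 0.0007] j [-0.32  0.2  -0.65  0.72  0.    1.36] grip 0.03203911975884979 25.698065164033324 F [-0.1  0.4  7.2]
```

Request:
drive_tool([
  {"slide": [0,0,-1.5],"rot": [0,0,0],"jaw": 2.6},
  {"slide": [0,0,-3.5],"rot": [0,0,0],"jaw": 2.6},
  {"slide": [-1,1,-4],"rot": [0,0,0],"jaw": 2.6},
  {"slide": [-3,3.5,-0.5],"rot": [0,0,0],"jaw": 2.6},
  {"slide": [-3,4.5,0],"rot": [0,0,0],"jaw": 2.6},
  {"slide": [-1,4.5,0],"rot": [0,0,0],"jaw": 2.6},
  {"slide": [0,4.2,0],"rot": [0,0,0],"jaw": 2.6},
  {"slide": [0,0.4,0],"rot": [0,0,0],"jaw": 2.6},
])

```text
time: 18.73
ee_pos: [0.6137, -0.1801, 0.0711]
tcp_rot: [0.001, 0.745, 0.667, 0.001]
wrist_force: [-0.5, -0.7, 0.6]
grip_width: 0.0317
gripper_force: 25.2
```

Request:
drive_tool([
  {"slide": [0,0,0],"rot": [0,0,0],"jaw": 2.6},
  {"slide": [0,0,0],"rot": [0,0,0],"jaw": 2.6},
])

```text
time: 18.98
ee_pos: [0.6092, -0.1787, 0.0702]
tcp_rot: [-0.001, 0.745, 0.667, -0.0]
wrist_force: [-0.8, 0.0, -0.7]
grip_width: 0.0323
gripper_force: 25.2
```

```bash
python3 go.py .6124 -.1803 -.020
```

```text
t 18.975 tool shift cm [-0.13  0.35  9.02] rot [-0.0017 -0.0004  0.0007] j [-0.39  0.38 -0.16  1.04 -0.    1.29] grip 0.0322547368262689 25.18191719893366 F [-0.8  0.  -0.7]
```

Request:
drive_tool([
  {"slide": [-0.1,0.1,2],"rot": [0,0,0],"jaw": 2.6},
  {"slide": [0,0,3.5],"rot": [0,0,0],"jaw": 2.6},
  {"slide": [0,0,2],"rot": [0,0,0],"jaw": 2.6},
  {"slide": [0,0,0.9],"rot": [0,0,0],"jaw": 2.6},
  {"slide": [0,0,0.3],"rot": [0,0,0],"jaw": 2.6},
  {"slide": [0,0,0.2],"rot": [0,0,0],"jaw": 2.6},
  {"slide": [0,0,0],"rot": [0,0,0],"jaw": 2.6},
])

```text
time: 19.85
ee_pos: [0.6126, -0.1807, -0.0178]
tcp_rot: [0.001, 0.745, 0.667, 0.0]
wrist_force: [0.4, -0.2, -1.1]
grip_width: 0.0316
gripper_force: 25.2
```

Request:
drive_tool([
  {"slide": [0,0,0.1],"rot": [0,0,0],"jaw": 2.6},
  {"slide": [0,0,0],"rot": [0,0,0],"jaw": 2.6},
])

```text
time: 20.1
ee_pos: [0.612, -0.1804, -0.0194]
tcp_rot: [0.0, 0.745, 0.667, 0.0]
wrist_force: [0.8, 0.3, 0.1]
grip_width: 0.0323
gripper_force: 25.2
```

Request:
drive_tool([
  {"slide": [0,0,0.1],"rot": [0,0,0],"jaw": 2.6},
  {"slide": [0,0,0],"rot": [0,0,0],"jaw": 2.6},
])

```text
time: 20.35
ee_pos: [0.612, -0.1805, -0.0196]
tcp_rot: [0.0, 0.745, 0.667, 0.0]
wrist_force: [-1.0, 0.2, 4.9]
grip_width: 0.0318
gripper_force: 25.7
```

Request:
drive_tool([
  {"slide": [0,0,0],"rot": [0,0,0],"jaw": 3.8},
  {"slide": [0,0,0],"rot": [0,0,0],"jaw": 4.8},
  {"slide": [0,0,0],"rot": [0,0,0],"jaw": 5.4},
  {"slide": [0,0,0],"rot": [0,0,0],"jaw": 5.4},
  {"slide": [0,0,-2],"rot": [0,0,0],"jaw": 5.6},
  {"slide": [0,0,-5],"rot": [0,0,0],"jaw": 7.5},
  {"slide": [0,0,-5],"rot": [0,0,0],"jaw": 8.5},
  {"slide": [0,0,-1],"rot": [0,0,0],"jaw": 8.5},
])

```text
time: 21.35
ee_pos: [0.6156, -0.1819, 0.1159]
tcp_rot: [0.005, 0.745, 0.667, 0.002]
wrist_force: [0.8, -0.4, -0.2]
grip_width: 0.0851
gripper_force: 0.0
```

```bash
python3 go.py .4299 -.2550 .08
```

```text
t 21.35 tool shift cm [ -9.31 -17.68   3.44] rot [0.01   0.0028 0.0008] j [-0.39  0.35 -0.1   1.11  0.    1.29] grip 0.08511500756644005 0.0 F [ 0.8 -0.4 -0.2]
```

Request:
drive_tool([
  {"slide": [-1.2,-2.2,0],"rot": [0,0,0],"jaw": 8.5},
  {"slide": [-2.3,-4.3,0],"rot": [0,0,0],"jaw": 8.5},
  {"slide": [-2.3,-4.3,0],"rot": [0,0,0],"jaw": 8.5},
  {"slide": [-2.3,-4.3,1],"rot": [0,0,0],"jaw": 8.5},
  {"slide": [-1.2,-2.4,2],"rot": [0,0,0],"jaw": 8.5},
  {"slide": [0,0,1.5],"rot": [0,0,0],"jaw": 8.5},
  {"slide": [0,0,0],"rot": [0,0,0],"jaw": 8.5},
  {"slide": [0,0,0],"rot": [0,0,0],"jaw": 8.5},
])

```text
time: 22.35
ee_pos: [0.4289, -0.2535, 0.0649]
tcp_rot: [0.001, 0.745, 0.667, 0.0]
wrist_force: [0.1, -0.4, 0.1]
grip_width: 0.0851
gripper_force: 0.0
```

```bash
python3 go.py .4299 -.2555 -.010
python3 - <<'E'
from h import *
im,d=grab_frame("top")
v,u=np.mgrid[0:400,0:640];P=world("top",u,v,d)
for n,(x,y,lo,hi) in dict(tray_jar=(.6357,.0703,.056,.075),beaker=(.631,-.013,.062,.085),dropper=(.65,.154,.095,.11),oil=(.612,-.18,.06,.08),lamp=(.612,-.096,.074,.095)).items():
    m=(np.hypot(P[...,0]-x,P[...,1]-y)<.04)&(P[...,2]>lo)&(P[...,2]<hi);q=P[m]
    if len(q): cc,r=cv2.minEnclosingCircle(q[:,:2].astype(np.float32));print(n,len(q),np.round(cc,4),round(r,4),q[:,2].mean().round(3), q[:,:2].mean(0).round(4))
cv2.imwrite("pics/top4.png",cv2.resize(im[90:260,170:450,::-1],None,fx=2.8,fy=2.8))
E
```

```text
t 22.35 tool shift cm [-0.18  0.11  7.49] rot [0.0012 0.0005 0.0019] j [-0.66  0.16 -0.46  0.94  0.    1.02] grip 0.08506488426120734 0.0 F [ 0.1 -0.4  0.1]
tray_jar 296 [0.6362 0.0704] 0.0262 0.065 [0.6348 0.0698]
beaker 101 [ 0.6307 -0.011 ] 0.0285 0.071 [ 0.6354 -0.011 ]
dropper 24 [0.6467 0.154 ] 0.0068 0.1 [0.647 0.154]
oil 54 [ 0.6121 -0.1784] 0.0116 0.068 [ 0.6102 -0.1774]
lamp 12 [ 0.6115 -0.0948] 0.0042 0.081 [ 0.6117 -0.0948]
```

View pics/top4.png

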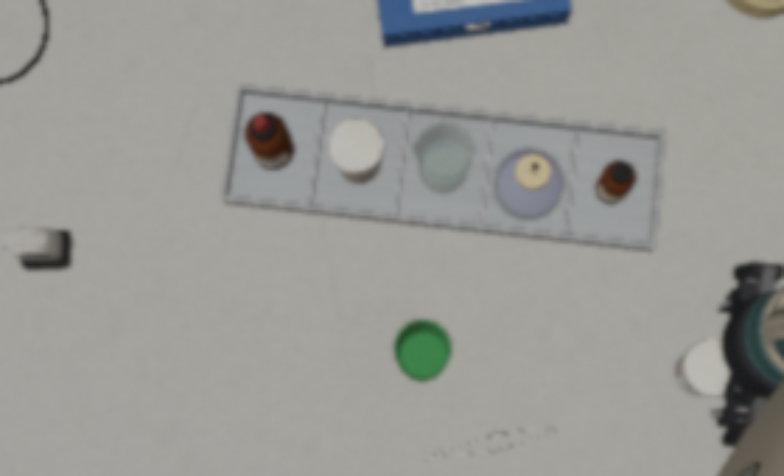

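All three are standing in their compartments: dropper (268,140), beaker (443,157), oil bottle (616,182). The tray jar, lamp and bystanders haven't moved. Next is the jar.

Request:
drive_tool([
  {"slide": [-0.2,0.1,2],"rot": [0,0,0],"jaw": 8.5},
  {"slide": [0,0,3],"rot": [0,0,0],"jaw": 8.5},
  {"slide": [0,0,1.7],"rot": [0,0,0],"jaw": 8.5},
  {"slide": [0,0,0.8],"rot": [0,0,0],"jaw": 7.5},
  {"slide": [0,0,0],"rot": [0,0,0],"jaw": 6.3},
  {"slide": [0,0,0],"rot": [0,0,0],"jaw": 6.0},
  {"slide": [0,0,0],"rot": [0,0,0],"jaw": 6.0},
])

```text
time: 23.28
ee_pos: [0.4291, -0.256, -0.0098]
tcp_rot: [0.001, 0.745, 0.667, 0.0]
wrist_force: [-0.0, -0.6, -0.1]
grip_width: 0.0599
gripper_force: 0.0
```

Request:
drive_tool([
  {"slide": [0,0,0],"rot": [0,0,0],"jaw": 4.7},
  {"slide": [0,0,0],"rot": [0,0,0],"jaw": 4.7},
  {"slide": [0,0,0],"rot": [0,0,0],"jaw": 4.7},
  {"slide": [0,0,0],"rot": [0,0,0],"jaw": 4.7},
])

```text
time: 23.78
ee_pos: [0.4289, -0.2561, -0.0099]
tcp_rot: [0.001, 0.745, 0.667, 0.0]
wrist_force: [-0.3, 0.4, 5.4]
grip_width: 0.0509
gripper_force: 25.6
```

```bash
python3 go.py .6359 .0704 .09;python3 -c "
from h import *;print(state()['ee_pos'])"
```

```text
t 23.775 tool shift cm [ 34.73  16.97 -10.  ] rot [0.0012 0.0009 0.0006] j [-0.67  0.26 -0.53  0.78 -0.    1.01] grip 0.050928096623938345 25.58235079050064 F [-0.3  0.4  5.4]
[ 0.4288951  -0.25606763 -0.00989635]
```

Request:
drive_tool([
  {"slide": [0,0,-1.5],"rot": [0,0,0],"jaw": 4.7},
  {"slide": [0,0,-4],"rot": [0,0,0],"jaw": 4.7},
  {"slide": [0,0,-4],"rot": [0,0,0],"jaw": 4.7},
  {"slide": [1.7,1,-2.5],"rot": [0,0,0],"jaw": 4.7},
  {"slide": [4,2,0],"rot": [0,0,0],"jaw": 4.7},
  {"slide": [4,2,0],"rot": [0,0,0],"jaw": 4.7},
  {"slide": [4,2,0],"rot": [0,0,0],"jaw": 4.7},
  {"slide": [4,2,0],"rot": [0,0,0],"jaw": 4.7},
])

```text
time: 24.78
ee_pos: [0.5378, -0.0882, 0.1099]
tcp_rot: [0.0, 0.745, 0.667, 0.0]
wrist_force: [0.7, -0.2, -1.2]
grip_width: 0.0511
gripper_force: 26.3
```

Request:
drive_tool([
  {"slide": [4,2,0],"rot": [0,0,0],"jaw": 4.7},
  {"slide": [4,2,0],"rot": [0,0,0],"jaw": 4.7},
  {"slide": [4,2,0],"rot": [0,0,0],"jaw": 4.7},
  {"slide": [3.5,1.5,0],"rot": [0,0,0],"jaw": 4.7},
  {"slide": [1.4,0.4,0],"rot": [0,0,0],"jaw": 4.7},
  {"slide": [0,0,0],"rot": [0,0,0],"jaw": 4.7},
  {"slide": [0,0,0],"rot": [0,0,0],"jaw": 4.7},
])

```text
time: 25.65
ee_pos: [0.6337, 0.0686, 0.1093]
tcp_rot: [-0.0, 0.746, 0.666, -0.001]
wrist_force: [0.1, 0.6, -0.1]
grip_width: 0.0511
gripper_force: 26.3
```

```bash
python3 go.py .6359 .0704 .056
```

```text
t 25.65 tool shift cm [0.2  0.2  5.33] rot [-0.0009  0.0007 -0.0002] j [ 0.01  0.35 -0.11  1.11 -0.    1.69] grip 0.05105729496411407 26.30004197359085 F [ 0.1  0.6 -0.1]
```

Request:
drive_tool([
  {"slide": [0.2,0.2,2],"rot": [0,0,0],"jaw": 4.7},
  {"slide": [0,0,1],"rot": [0,0,0],"jaw": 4.7},
  {"slide": [0,0,0],"rot": [0,0,0],"jaw": 4.7},
  {"slide": [0,0,0],"rot": [0,0,0],"jaw": 4.7},
])

```text
time: 26.15
ee_pos: [0.6367, 0.0713, 0.0792]
tcp_rot: [-0.0, 0.745, 0.667, -0.0]
wrist_force: [-0.5, -0.3, -1.0]
grip_width: 0.0512
gripper_force: 26.3
```

```bash
python3 go.py .6359 .0704 .056
python3 - <<'E'
from h import *
im,d=grab_frame("side")
v,u=np.mgrid[0:400,0:640];P=world("side",u,v,d)
near=(np.hypot(P[...,0]-.636,P[...,1]-.07)<.032)&(d>.1)
for lo,hi in((.01,.05),(.056,.064),(.095,.13)):
    m=near&(P[...,2]>lo)&(P[...,2]<hi);q=P[m];print(lo,m.sum(),q.mean(0).round(4) if m.any() else "", [int(u[m].min()),int(u[m].max())] if m.any() else "", q.min(0).round(3),q.max(0).round(3))
cv2.imwrite("pics/s5.png",cv2.resize(im[120:240,270:430,::-1],None,fx=4.5,fy=4.5))
E
```

```text
t 26.15 tool shift cm [-0.09 -0.07  2.32] rot [-0.0003  0.0001  0.0005] j [ 0.01  0.38 -0.13  1.06 -0.    1.69] grip 0.05115417107571055 26.29996955394745 F [-0.5 -0.3 -1. ]
0.01 154 [0.622  0.0605 0.0307] [324, 337] [0.609 0.044 0.01 ] [0.648 0.087 0.05 ]
0.056 52 [0.629  0.0653 0.0614] [323, 338] [0.609 0.043 0.056] [0.662 0.092 0.064]
0.095 132 [0.623  0.0585 0.1125] [324, 338] [0.605 0.045 0.095] [0.664 0.086 0.13 ]
```

View pics/s5.png

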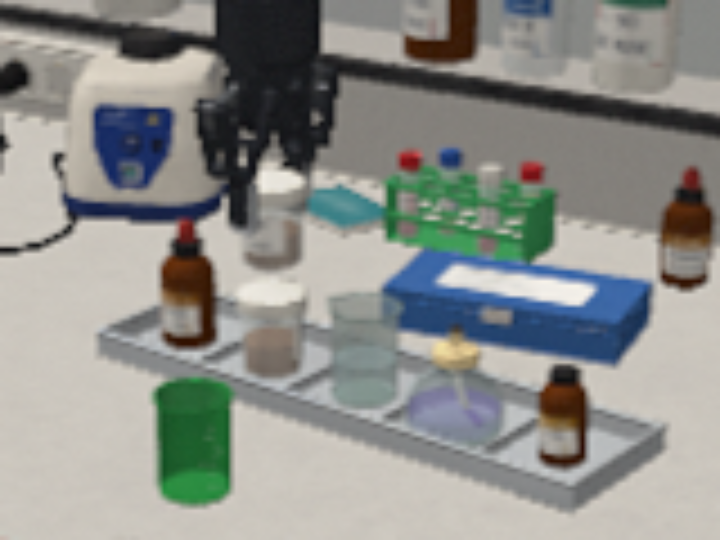

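The held jar (crop (273,220)) hangs in line over the tray jar (273,325), with the same pixel columns 324–338. Lowering.

Request:
drive_tool([
  {"slide": [-0.05,-0.05,1],"rot": [0,0,0],"jaw": 4.7},
  {"slide": [0,0,0.6],"rot": [0,0,0],"jaw": 4.7},
  {"slide": [0,0,0.3],"rot": [0,0,0],"jaw": 4.7},
  {"slide": [0,0,0.2],"rot": [0,0,0],"jaw": 4.7},
  {"slide": [0,0,0],"rot": [0,0,0],"jaw": 4.7},
])

```text
time: 26.82
ee_pos: [0.6362, 0.071, 0.0582]
tcp_rot: [-0.0, 0.745, 0.667, -0.0]
wrist_force: [-1.1, -0.0, -0.1]
grip_width: 0.0509
gripper_force: 26.3
```

Request:
drive_tool([
  {"slide": [0,0,0.1],"rot": [0,0,0],"jaw": 4.7},
  {"slide": [0,0,0],"rot": [0,0,0],"jaw": 4.7},
])

```text
time: 27.08
ee_pos: [0.6363, 0.071, 0.0574]
tcp_rot: [0.0, 0.745, 0.667, 0.0]
wrist_force: [0.0, 0.4, -0.5]
grip_width: 0.0514
gripper_force: 26.3
```

Request:
drive_tool([
  {"slide": [0,0,0.1],"rot": [0,0,0],"jaw": 4.7},
  {"slide": [0,0,0],"rot": [0,0,0],"jaw": 4.7},
])

```text
time: 27.32
ee_pos: [0.6363, 0.071, 0.0563]
tcp_rot: [0.0, 0.745, 0.667, 0.0]
wrist_force: [-0.3, -0.0, -0.5]
grip_width: 0.051
gripper_force: 26.3
```

Request:
drive_tool([
  {"slide": [0,0,0.05],"rot": [0,0,0],"jaw": 4.7},
  {"slide": [0,0,0],"rot": [0,0,0],"jaw": 4.7},
])

```text
time: 27.58
ee_pos: [0.6363, 0.071, 0.0562]
tcp_rot: [0.0, 0.745, 0.667, 0.0]
wrist_force: [-0.5, -0.0, 3.0]
grip_width: 0.0516
gripper_force: 26.5
```

Contact. Releasing gently.

Request:
drive_tool([
  {"slide": [0,0,0],"rot": [0,0,0],"jaw": 5.4},
  {"slide": [0,0,0],"rot": [0,0,0],"jaw": 6.0},
  {"slide": [0,0,0],"rot": [0,0,0],"jaw": 7.0},
  {"slide": [0,0,0],"rot": [0,0,0],"jaw": 8.0},
  {"slide": [0,0,0],"rot": [0,0,0],"jaw": 8.4},
  {"slide": [0,0,-2],"rot": [0,0,0],"jaw": 8.4},
  {"slide": [0,0,-4],"rot": [0,0,0],"jaw": 8.4},
  {"slide": [0,0,-5],"rot": [0,0,0],"jaw": 8.4},
])

```text
time: 28.58
ee_pos: [0.635, 0.071, 0.1655]
tcp_rot: [-0.001, 0.745, 0.667, -0.001]
wrist_force: [0.4, 0.5, 0.3]
grip_width: 0.0843
gripper_force: 0.0
```

Request:
drive_tool([
  {"slide": [0,-4,-1],"rot": [0,0,0],"jaw": 8.4},
  {"slide": [-4,-4,0],"rot": [0,0,0],"jaw": 8.4},
  {"slide": [-5,-3,0],"rot": [0,0,0],"jaw": 8.4},
  {"slide": [-5,-3,0],"rot": [0,0,0],"jaw": 8.4},
  {"slide": [-5,-3,0],"rot": [0,0,0],"jaw": 8.4},
  {"slide": [-5,0,0],"rot": [0,0,0],"jaw": 8.4},
  {"slide": [-3,0,0],"rot": [0,0,0],"jaw": 8.4},
  {"slide": [0,0,0],"rot": [0,0,0],"jaw": 8.4},
])

```text
time: 29.58
ee_pos: [0.4373, -0.1802, 0.1761]
tcp_rot: [0.0, 0.746, 0.665, 0.0]
wrist_force: [-0.1, 0.5, 0.5]
grip_width: 0.0839
gripper_force: 0.0
```

Run:
```python
from h import *
im,d=grab_frame("top");v,u=np.mgrid[0:400,0:640];P=world("top",u,v,d)
q=P[(np.hypot(P[...,0]-.636,P[...,1]-.07)<.045)&(P[...,2]>.112)];print(len(q),cv2.minEnclosingCircle(q[:,:2].astype(np.float32)),q.mean(0))
ims,ds=grab_frame("side")
a=cv2.resize(im[100:260,170:450],(700,400));b=cv2.resize(ims[150:270,230:440],(350,200))
cv2.imwrite("pics/end.png",np.vstack([a[:380],cv2.resize(ims[155:215,280:400],(700,350))[:219]])[:,:,::-1])
print(state()["time"],state()["ee_pos"])
```

```text
348 ((0.6370133757591248, 0.07000016421079636), 0.026014266535639763) [0.63595373 0.06967724 0.12714099]
29.675 [ 0.43717468 -0.17817282  0.17575796]
```

View pics/end.png

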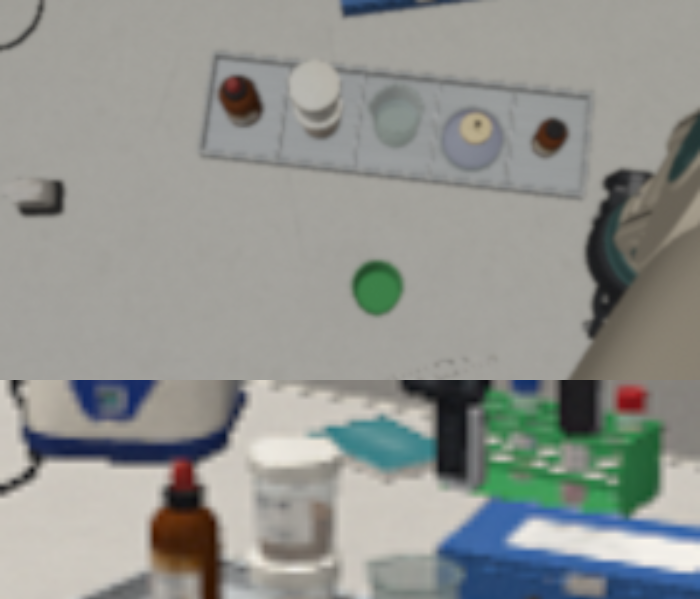

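The jar stands squarely on the tray jar, within 1 mm at (0.637, 0.070) against (0.636, 0.070). Every item is upright in its compartment and the gripper is clear and empty.

```bash
python3 -c "from workcell import sign_off; print(sign_off())"
```

```text
the job is handed in; nothing more can be done
None
```

The tray is loaded and the job handed in at about 30 s: beaker, dropper bottle and oil bottle stand upright in their compartments, and the second jar is on the tray jar to within about 1 mm by the top camera.

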